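# Level the counter shelf on its screw foot and keep the spirit level pressed down

### The arm

A 6-joint arm with a two-finger parallel gripper is mounted at the origin on the work surface. World frame = base frame: x ahead of the robot, y to its left, z up, the work surface at z = 0. Lengths are in mm, angles in rad, forces in N, time in s.
With the tool pointing down it reaches from about 375 to 925 mm from the base axis. Payload 5.7 kg.
Tool frame: the origin (TCP) lies midway between the tips of the shut fingers; the grasp point (between the pads) lies 19 mm behind it; z points along the fingers, y is the line along which they close (so a half turn about z gives the same grasp; the last joint's range is limited). The gripper opens to 85 mm and grips with 20 to 120 N. Pads are 22 mm wide; open, the fingers measure 114 mm over their backs; the gripper's body (76 mm by 85 mm) begins 54 mm behind the grasp point. The pads swing forward as they close: fully open they stand 13 mm farther back than shut.
Start: joints at [1.213, 0.359, 1.51, -0, 1.272, -0.115], TCP at [144.247, 582.371, 231.267] pointing down, gripper open.
Joint ranges: [-2.97, 2.97], [-1.01, 2.36], [0.21, 2.38], [-0.96, 4.11], [0.2, 2.71], [-2.98, 2.98]. Speed limits (rad/s): [2.39, 2.39, 3.14, 3.14, 3.14, 3.14].

### API

Orientations are given as [roll, pitch, yaw] about the fixed x, y, z axes, in that order (R = Rz(yaw) Ry(pitch) Rx(roll)).
In Python, from station import robot gives the robot as it stands.
- The arm moves only by the tool step_arm, never from a script. Its argument "targets" is a list of rows, each a list of 6 numbers: the shift along the tool's x, y, z in cm, then the turn, a rotation vector about the tool's x, y, z in degrees. A call has exactly 8 rows; each row shifts and turns the commanded pose from where the row before left it, along the tool's axes as they then stand; what a row does not reach is not made up. A row lasts 1/8 s, in which the tool goes at most 62.5 mm and 10.7 degrees, less where a joint would pass 70% of its speed; a pose out of reach is approached as far as the arm can. A call with a gripper value outside its range is refused whole. "gripper" is the closure, from 0 (fully open) to 1 (shut), set as the call begins (left out, the last holds). The fingers move at their own pace and stop on an object; the grip force is fixed at half the most. Time passes only in rows, so rows that do not move let the fingers close, or fill a call up. It gives the time, the measured TCP pose, the force, the opening and the grip force at its end, in the units of the state.
- robot.read_state(): the state, without advancing time (a new reading comes with each control period).
- robot.camera(name): name is "scene" or "top" or "wrist"; returns (picture, depth): 420x560x3 uint8, blue, green, red; 420x560 float32, mm along the optical axis (not along the pixel's ray), 0 where there is no reading.
- robot.get_calibration(name): a dict with "K" (3x3 intrinsics, pixels), "dist" ([k1, k2, p1, p2, k3] as OpenCV has them; the pictures are not rectified), "T" (4x4, takes a point from camera to world coordinates); the wrist camera has in their place "mount" (4x4, takes a point from camera to tool coordinates, whose origin is the TCP and whose axes are the flange's). Camera axes: x right, y up, looking along -z (the intrinsics and any distortion apply to the point x, -y, -z); pixel columns grow to the right and rows downward; lengths in mm; the calibration is good to about 2 mm. A picture is of the moment at which its call begins: read the wrist's pose just before it. get_calibration takes no time and is no camera call.
- robot.job_done(): hands the job in; it is judged then, once.
Trained networks look in the newest picture that a camera, given by its name, has taken for a name from the list of things; names that differ only in an ending like _2 or _b are one class to them, and where a whole thing is asked for, a point or a joint stands for the part that bears it (a point fixed in the world has none). Each returns a list of dicts, best first, with "conf" (0 to 1); they miss things now and then, are a little off and sometimes report something else, mostly with a low value. They report only what shows in the picture. A call takes as long as a camera call. They do not tell look-alikes from the thing itself.
- robot.spot_in(camera, name): "xy" ([column, row] in pixels, amid what is visible of it).
The state is a dict: "clock": time; "joint_pos": joint angles; "joint_vel": joint speeds; "tau": joint torques, N m; "position": TCP position; "orientation": TCP orientation; "force": force on the tool from outside, world axes, zero at the start; "torque": the same for the moment, N m; "gripper_width": opening from 0.0 (shut) to 1.0 (fully open); "gripper_force": force on a finger pad.
Only numpy, scipy, OpenCV 4.12 (cv2) and the standard library are available. Lean on these libraries where they do the work, as an engineer would, in place of code of your own. Each camera call takes 0.05 s, during which the arm holds its last target. There are 200 camera calls.

### The job

The new little shelf on the counter slopes: pick up the red spirit level, gently set it on the middle of the board, flat and lengthwise, let go, and turn the black knob of the shelf's screw foot until the bubble rests centred between its two lines. Then press gently down on the level's black rubber cushion with the fingertips, with about 10 N, and finish while still pressing with the bubble still centred, so that I can tighten the lock nut. Do not shove the shelf or disturb anything else.

Things in the scene. Friction and masses are not known exactly. Their poses are not given: they have to be found in the camera images.
- level_mid (a point): Spirit level: bar 220 mm long (its x), 26 wide (y), 42 high (z), 0.27 kg, aluminium with red ends, on the counter left of the shelf, base down. This point is the bar's centre, 21 mm above its underside. Its flat sides can be gripped from above. Over its middle lies a soft black rubber cushion, 56 x 21 mm, whose top stands 6 mm above the bar; pressed, it gives 1 mm per 3.5 N, up to 7 mm.
- bubble (a joint): The pale bubble in the level's yellow-green vial: how far it lies from the middle of the vial, in m, positive towards the level's own +x end, within -0.014 to 0.014. It runs towards the higher end, 2 mm for each 1 mrad (1 mm per m) of slope, and takes about a second to come to rest. Centred between the two black lines (15 mm apart; the bubble is 10 mm long) means within 2.5 mm of 0.
- vial_mid (a point): Middle of the vial with the bubble, near the level's top face, 64 mm from the bar's centre towards its +x end; seen from above through the open top. (The solid yellow-green roll at the other end is the plumb vial: not used here.)
- shelf_mid (a point): Centre of the top face of the shelf's pale wooden board, 84 mm above the counter. The board is 320 mm long (its y axis), 180 mm deep (x) and 22 mm thick. The loose shelf weighs 2.2 kg and stands on two fixed legs under its +y end and on one screw foot beyond its -y end. A white pot, 55 mm high, stands on its rear corner at the +y end, clear of the middle 60 mm.
- knob_grip (a point): Centre of the round black knob on the screw foot, 38 mm across, 22 mm high, axis upright; 210 mm from the shelf's centre towards its -y end (50 mm beyond the board), 108 mm above the counter. Grip it across from above. Clockwise seen from above raises its end, 3 mm a turn (1 rad moves the bubble about 2.7 mm); it is stiff and stays put. It starts too low by 1/3 to 3/4 of a turn.
There are look-alikes about, which are no part of the job. Of the things that look like the part that bears level_mid, take the one that is farthest to the robot's right at the start.

How it is judged (in metres and radians):
On the way, in this order (a step that is already met when the one before it is completed fails the run):
1. the level lies flat and lengthwise on the middle of the board, let go (horizontal distance between level_mid and shelf_mid below 0.04 m and angle between the x axis of level_mid and the y axis of shelf_mid, either way round below 0.12 rad and angle between the z axis of level_mid and the z axis of shelf_mid, either way round below 0.02 rad and contact force between level and shelf above 1 N and contact force between level and the fingers below 0.1 N), for 0.8 s.
2. the foot is turned until the bubble rests centred, the level lying on the board by itself (all of step 1 and value of joint bubble between -0.0025 and 0.0025 m and contact force between the fingers and foot_knob below 0.1 N), for 0.5 s.
At the end, for the whole second after the job is handed in: The level lies on the board within 40 mm of its middle and 0.12 rad of its length, its cushion pressed by the fingers (more than 4 N; 6 to 25 N on the board), with the bubble within 2.5 mm of centre (horizontal distance between level_mid and shelf_mid below 0.04 m and angle between the x axis of level_mid and the y axis of shelf_mid, either way round below 0.12 rad and angle between the z axis of level_mid and the z axis of shelf_mid, either way round below 0.02 rad and value of joint bubble between -0.0025 and 0.0025 m and contact force between grip_cushion and the fingers above 4 N and contact force between level and shelf between 6 and 25 N and linear speed of level below 0.01 m/s); the arm keeps its last pose, push and grip.
It fails at once if the level is forced down on the board with more than 80 N (contact force between level and shelf above 80 N).
It fails at once if the cushion is pressed with more than 30 N (contact force between grip_cushion and the fingers above 30 N).
It fails at once if the shelf is shoved more than 30 mm (distance of shelf_mid from where it was at the start of the episode above 0.03 m).
It fails at once if something else on the counter or the shelf is disturbed by more than 30 mm (distance of any of mug, wrench, coffee_jar, tumbler, fruit_bowl, salt_pot from where it was at the start of the episode above 0.03 m).
It also fails if it takes over 72 s, if anything falls off the work surface, if the arm or the gripper's body presses on something with over 40 N, if the wrist force passes 120 N, or if a joint passes its speed limit or range.

## Working session

There is one attempt and no reset: what is moved stays moved. The work goes in short steps, Python scripts to look and compute and a tool call to move; the robot and the scene stay as the last step left them, time stands still between calls to the robot, and variables do not carry over. Pictures are saved under pics/ and viewed, at most 10 in all, crops included, and the job is handed in when it is done.

Besides the shell and the picture viewer there is one more tool, called after "Emit:" as a command line: name --pt "numbers of a row" for each row, then --argument value for the rest. step_arm: Moves the arm, as the interface text tells. Its arguments: {"type":"object","properties":{"targets":{"type":"array"},"gripper":{"type":"number"}},"required":["targets"]}

```bash
ls; mkdir -p pics; cat > h.py <<'E'
import numpy as np, cv2
from scipy.spatial.transform import Rotation as R
from station import robot
def Tcam(n,st=None):
    c=robot.get_calibration(n)
    if n!='wrist': return c,np.array(c['T'])
    st=st or robot.read_state()
    T=np.eye(4);T[:3,:3]=R.from_euler('xyz',st['orientation']).as_matrix();T[:3,3]=st['position']
    return c,T@np.array(c['mount'])
def pt(n,uv,d,st=None):
    c,T=Tcam(n,st)
    u=cv2.undistortPoints(np.array([[uv]],float),np.array(c['K']),np.array(c['dist'],float))[0,0]
    return (T@[u[0]*d,-u[1]*d,-d,1])[:3]
def atz(n,uv,z,st=None):
    a,b=pt(n,uv,100,st),pt(n,uv,1000,st)
    return a+(b-a)*(z-a[2])/(b[2]-a[2])
E
python3 - <<'E'
from h import *
for n in ('scene','top'):
    p,d=robot.camera(n);cv2.imwrite(f'pics/{n}0.png',p)
    for t in ('level_mid','vial_mid','shelf_mid','knob_grip','bubble'):
        try:
            for r in robot.spot_in(n,t):
                x,y=map(int,r['xy']);dd=d[y,x];print(n,t,r['xy'],round(r['conf'],2),pt(n,r['xy'],dd).round(0) if dd else None)
        except Exception as e: print(t,e)
print(robot.read_state())
E
```

```text
pics
scene level_mid [351.9, 182.4] 0.86 [265. 417.  40.]
scene level_mid [380.0, 237.1] 0.67 [562. 337.  38.]
scene vial_mid [354.5, 186.6] 0.88 [289. 414.  37.]
scene vial_mid [378.7, 239.8] 0.76 [562. 334.  31.]
scene shelf_mid [250.8, 266.8] 0.69 [617. -31.  80.]
scene knob_grip [164.9, 266.9] 0.59 [ 604. -208.  116.]
top level_mid [178.6, 179.8] 0.91 [537. 340.  41.]
top level_mid [139.3, 294.4] 0.91 [238. 439.  49.]
top vial_mid [144.6, 291.1] 0.86 [247. 426.  49.]
top vial_mid [176.0, 182.7] 0.73 [529. 347.  44.]
top shelf_mid [308.2, 156.9] 0.89 [580.  -5.  84.]
top knob_grip [387.3, 148.8] 0.65 [ 588. -202.  118.]
{'clock': 0.6, 'joint_pos': array([ 1.21290881e+00,  3.58779894e-01,  1.51043000e+00,  2.89200158e-05,
        1.27251137e+00, -1.15094879e-01]), 'joint_vel': array([-0.00138966, -0.00016692, -0.00106406,  0.00132043,  0.00030054,
       -0.00235798]), 'tau': array([-1.01611597e-03, -5.27292502e+01, -2.78916174e+01, -7.94212269e-05,
        2.08312056e-03,  4.87304874e-06]), 'position': array([144.22495968, 582.35546292, 231.26731748]), 'orientation': array([-3.14146807e+00, -4.22280124e-05,  2.89879151e+00]), 'force': array([ 0.21332168, -0.03085161,  0.72575925]), 'torque': array([ 0.02109621,  0.01161702, -0.01228311]), 'gripper_force': 0.0, 'gripper_width': 0.9950425108402655}
```

View pics/top0.png

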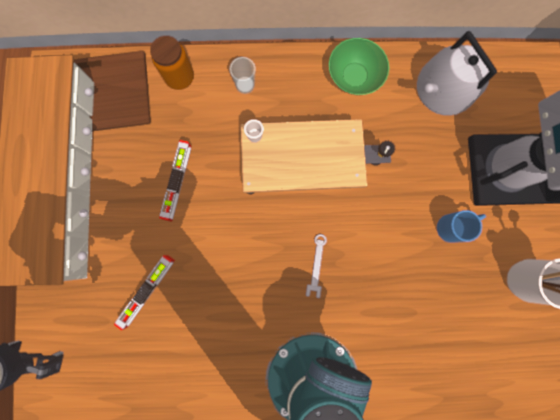

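View pics/scene0.png

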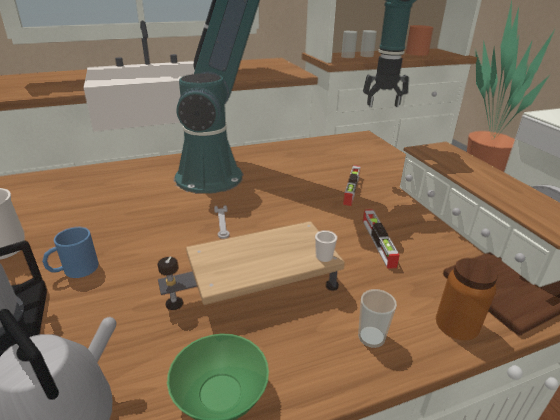

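Look-alikes: two levels, at top pixel (178,180) → world (540,340) and (145,292) → (240,435). The one farthest to the right (smaller y) is at (178,180). I'll check it in a close crop.

```bash
python3 - <<'E'
from h import *
p=cv2.imread('pics/top0.png')
c=cv2.resize(p[130:230,140:240],None,fx=5.5,fy=5.5,interpolation=cv2.INTER_CUBIC);cv2.imwrite('pics/crop.png',c)
b,g,r=[p[...,i].astype(int) for i in range(3)]
m=((r>150)&(g<70)&(b<80)).astype(np.uint8)
m[:130]=0;m[230:]=0;m[:,:140]=0;m[:,240:]=0
n,l,s,ce=cv2.connectedComponentsWithStats(m)
for i in range(1,n):
    if s[i,4]>3: print(s[i],ce[i].round(1),atz('top',ce[i],42).round(1))
# shelf
m=((b>110)&(r>190)&(g>150)).astype(np.uint8);m[:100]=0;m[210:]=0;m[:,:235]=0;m[:,380:]=0
m=cv2.morphologyEx(m,cv2.MORPH_OPEN,np.ones((5,5)))
k=max(cv2.findContours(m,0,2)[0],key=cv2.contourArea);rc=cv2.minAreaRect(k);print(rc)
bp=cv2.boxPoints(rc);W=np.array([atz('top',q,84) for q in bp]);print(W.round(1),W.mean(0))
for q in [(387,149),(385,148)]: print('knob',atz('top',q,119).round(1))
E
```

```text
[180 140  11   6  19] [185.3 141.7] [641.1 322.9  42. ]
[169 193   4   7  17] [170.6 196.2] [492.8 361.2  42. ]
[166 206   3   6  14] [167.1 208.6] [459.7 370.2  42. ]
[159 217   9   3  15] [163. 218.] [435. 381.  42.]
((303.5663146972656, 153.1573486328125), (70.62353515625, 122.54202270507812), 87.70938873291016)
[[ 682.6  168.    84. ]
 [ 689.3 -154.9   84. ]
 [ 500.1 -151.3   84. ]
 [ 495.1  163.5   84. ]] [591.76527765   6.3272955   84.        ]
knob [ 587.4 -201.   119. ]
knob [ 590.1 -196.1  119. ]
```

View pics/crop.png

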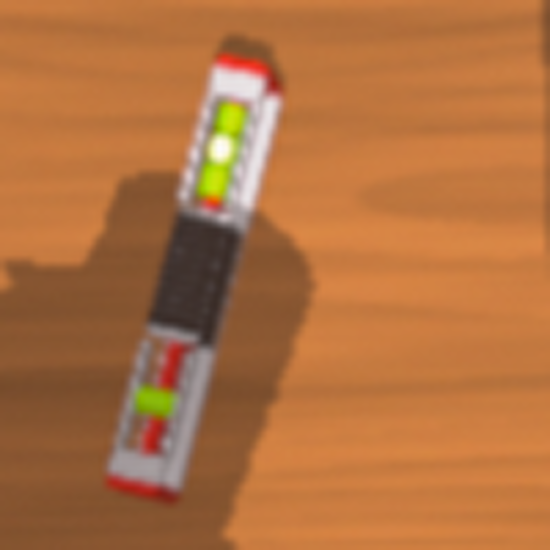

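The crop at 5.5x shows the chosen level: horizontal vial with its bubble at crop (220,150), which is the +x end and points away from the robot, cushion at (197,280), plumb roll at (153,402). The red ends are at (240,64) and (137,482). I'll approach above it.

Emit:
step_arm --pt "-5.5 -1.65 0.4 0 0 0" --pt "-5.5 -1.65 0.4 0 0 0" --pt "-5.5 -1.65 0.4 0 0 0" --pt "-5.5 -1.65 0.4 0 0 0" --pt "-5.5 -1.65 0.4 0 0 0" --pt "-5.5 -1.65 0.4 0 0 0" --pt "-5.5 -1.65 0.4 0 0 0" --pt "-5.5 -1.65 0.4 0 0 0" --gripper 0

```text
clock: 1.6
position: [541.2, 347.4, 199.3]
orientation: [3.141, 0.0, 2.899]
force: [-0.0, 1.2, 0.5]
gripper_width: 1.006
gripper_force: 0.0
```

```bash
cat >> h.py <<'E'
def delta(p,yaw=None,st=None):
    "tool-frame shift in cm and turn about tool z in deg from the present pose, tool down"
    st=st or robot.read_state();M=R.from_euler('xyz',st['orientation']).as_matrix()
    s=M.T@(np.array(p)-st['position'])/10
    a=None if yaw is None else np.degrees((st['orientation'][2]-yaw+np.pi)%(2*np.pi)-np.pi)
    return s.round(2),a
E
python3 - <<'E'
from h import *
import time
e=[atz('top',(140+a/5.5-.5,130+b/5.5-.5),42) for a,b in ((240,64),(137,482))]
d=e[0]-e[1];print('top',(e[0]+e[1])/2,np.linalg.norm(d),np.arctan2(d[1],d[0]))
st=robot.read_state();p,dep=robot.camera('wrist');cv2.imwrite('pics/w1.png',p)
print(st['clock'],st['position'],st['orientation'])
for t in ('level_mid','vial_mid'):
    for r in robot.spot_in('wrist',t):
        x,y=map(int,r['xy']);print(t,r,pt('wrist',r['xy'],dep[y,x],st).round(0))
# points at height 36..55 -> footprint
c,T=Tcam('wrist',st)
v,u=np.nonzero(dep>0);uv=np.stack([u,v],1).astype(float)
q=cv2.undistortPoints(uv[:,None],np.array(c['K']),np.array(c['dist'],float))[:,0];D=dep[v,u]
P=np.stack([q[:,0]*D,-q[:,1]*D,-D,D*0+1])
W=(T@P)[:3].T
k=(W[:,2]>37)&(W[:,2]<60)&(abs(W[:,0]-540)<150)&(abs(W[:,1]-345)<90)
rc=cv2.minAreaRect(W[k,:2].astype(np.float32));print(k.sum(),rc,np.median(W[k,2]))
bp=cv2.boxPoints(rc);print(bp)
E
```

```text
top [540.0893281 353.0091867  42.       ] 211.3727077602644 -0.23213408048696757
1.6 [541.21410485 347.3767071  199.29978331] [3.14129818e+00 1.97088955e-04 2.89867957e+00]
level_mid {'xy': [280.2, 174.5], 'conf': 0.62} [521. 356.  48.]
vial_mid {'xy': [282.3, 173.1], 'conf': 0.8} [520. 358.  48.]
4017 ((537.17822265625, 354.73590087890625), (26.140888214111328, 219.40773010253906), 75.80500030517578) 41.48904979223602
[[427.6188  368.96643]
 [640.3273  315.16266]
 [646.7377  340.50537]
 [434.02917 394.30914]]
```

View pics/w1.png

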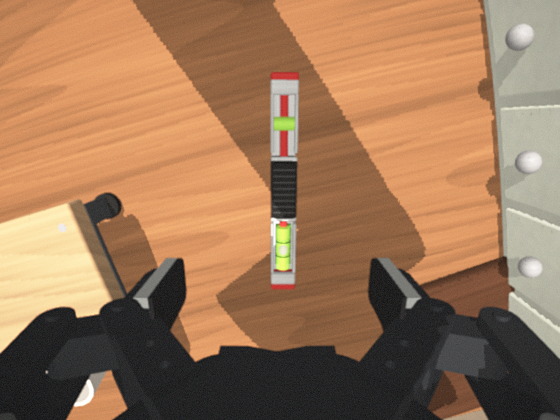

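The wrist picture shows the level upright in the view, from the plumb end at (284,76) to the vial end at (284,287), and it is aligned with the tool. The depth footprint is 26.1 x 219.4 mm, as it should be, with its centre at (537,355).

Emit:
step_arm --pt "0.57 0.63 2.0 0 0 0.3" --pt "0 0 3.5 0 0 0" --pt "0 0 3.5 0 0 0" --pt "0 0 3.5 0 0 0" --pt "0 0 3.0 0 0 0" --pt "0 0 2.0 0 0 0" --pt "0 0 1.3 0 0 0" --pt "0 0 0.1 0 0 0" --gripper 0

```text
clock: 2.75
position: [535.1, 356.0, 9.9]
orientation: [-3.141, -0.001, 2.894]
force: [0.6, 0.2, -1.2]
gripper_width: 1.001
gripper_force: 0.0
```

Emit:
step_arm --pt "0 0 0 0 0 0" --pt "0 0 0 0 0 0" --pt "0 0 0 0 0 0" --pt "0 0 0 0 0 0" --pt "0 0 0 0 0 0" --pt "0 0 0 0 0 0" --pt "0 0 0 0 0 0" --pt "0 0 0 0 0 0" --gripper 1

```text
clock: 3.75
position: [536.1, 356.1, 11.1]
orientation: [3.141, 0.001, 2.894]
force: [-0.4, -1.2, 5.5]
gripper_width: 0.3
gripper_force: 61.4
```

Emit:
step_arm --pt "0 0 -0.5 0 0 0" --pt "0 0 -1.5 0 0 0" --pt "0 0 -3 0 0 0" --pt "0 0 -4 0 0 0" --pt "0 0 -4 0 0 0" --pt "0 0 -3 0 0 0" --pt "0 0 -1.5 0 0 0" --pt "0 0 -0.5 0 0 0"

```text
clock: 4.75
position: [535.7, 356.0, 191.1]
orientation: [3.141, 0.001, 2.894]
force: [-0.1, -0.8, -2.6]
gripper_width: 0.294
gripper_force: 60.3
```

```bash
python3 - <<'E'
from h import *
st=robot.read_state();print(st['position'],st['force'],st['gripper_width'])
g=np.array([592,6]);p=st['position'][:2];yaw=st['orientation'][2]
w=np.array([.5,1.2,1.5,1.8,1.7,1.5,1.2,.6]);w/=w.sum();tot=yaw-1.589
psi=yaw;rt=np.zeros(8)
for n in range(8):
    d=(g-p)*w[n]
    print(round((d[0]*np.cos(psi)+d[1]*np.sin(psi))/10,2),round((d[0]*np.sin(psi)-d[1]*np.cos(psi))/10,2),np.degrees(tot/8).round(2))
    psi-=tot/8
E
```

```text
[535.6786372  355.99888853 191.07061425] [-0.12752539 -0.80391842 -2.61428351] 0.2941435512009321
-0.7 -1.63 9.34
-2.3 -3.58 9.34
-3.56 -3.95 9.34
-4.99 -3.98 9.34
-5.26 -2.95 9.34
-5.0 -1.81 9.34
-4.18 -0.78 9.34
-2.13 -0.05 9.34
```

Emit:
step_arm --pt "-0.7 -1.63 0 0 0 9.34" --pt "-2.3 -3.58 0 0 0 9.34" --pt "-3.56 -3.95 0 0 0 9.34" --pt "-5.0 -3.98 0 0 0 9.34" --pt "-5.26 -2.95 0 0 0 9.34" --pt "-5.0 -1.8 0 0 0 9.34" --pt "-4.2 -0.8 0 0 0 9.34" --pt "-2.1 -0.05 0 0 0 9.34"

```text
clock: 5.75
position: [591.0, 4.8, 188.8]
orientation: [-3.139, 0.0, 1.582]
force: [0.6, 0.3, -3.4]
gripper_width: 0.294
gripper_force: 60.2
```

```bash
python3 - <<'E'
from h import *
st=robot.read_state();p,dep=robot.camera('wrist');cv2.imwrite('pics/w2.png',p)
print(st['clock'],st['position'],st['orientation'],st['force'])
for t in ('knob_grip','shelf_mid'):
    for r in robot.spot_in('wrist',t):
        x,y=map(int,r['xy']);print(t,r,pt('wrist',r['xy'],dep[y,x],st).round(0))
c,T=Tcam('wrist',st)
v,u=np.nonzero(dep>0);uv=np.stack([u,v],1).astype(float)
q=cv2.undistortPoints(uv[:,None],np.array(c['K']),np.array(c['dist'],float))[:,0];D=dep[v,u]
W=(T@np.stack([q[:,0]*D,-q[:,1]*D,-D,D*0+1]))[:3].T
k=(W[:,2]>78)&(W[:,2]<92)&(abs(W[:,0]-590)<150)&(abs(W[:,1])<172)
rc=cv2.minAreaRect(W[k,:2].astype(np.float32));print('board',k.sum(),rc,np.median(W[k,2]));print(cv2.boxPoints(rc))
k=(W[:,2]>110)&(W[:,2]<130)&(W[:,1]<-160)&(W[:,1]>-260)&(abs(W[:,0]-590)<60)
print('knob',k.sum(),k.any() and (W[k].min(0),W[k].max(0),cv2.minEnclosingCircle(W[k,:2].astype(np.float32))))
E
```

```text
5.75 [591.01393186   4.76416853 188.75140109] [-3.13884618e+00  2.82466488e-04  1.58178736e+00] [ 0.62313474  0.26576109 -3.38061373]
shelf_mid {'xy': [228.2, 144.7], 'conf': 0.9} [551.  57.  83.]
board 39198 ((586.0243530273438, 16.481964111328125), (181.2252655029297, 297.0773010253906), 1.3426746129989624) 83.35477411496386
[[ 491.95605  162.8566 ]
 [ 498.9171  -134.13913]
 [ 680.09265 -129.89267]
 [ 673.1316   167.10306]]
knob 0 False
```

View pics/w2.png

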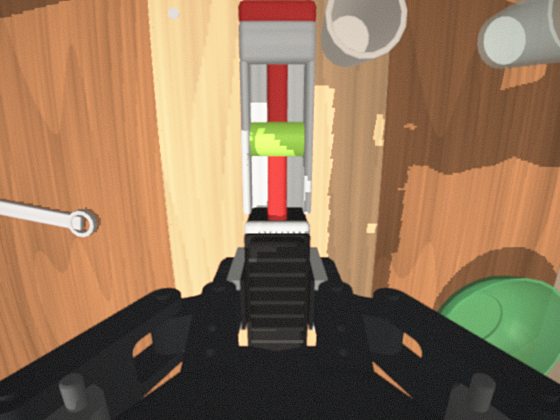

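The picture shows the level held square, with the pot at (365,20) clear of it. The board's centre is about (586,5) and its yaw is 0.023 rad. I'll lower it now, the last part slowly.

Emit:
step_arm --pt "0 -0.25 1.0 0 0 -0.4" --pt "0 -0.2 2.0 0 0 -0.3" --pt "0 0 2.0 0 0 0" --pt "0 0 1.8 0 0 0" --pt "0 0 1.2 0 0 0" --pt "0 0 0.6 0 0 0" --pt "0 0 0.2 0 0 0" --pt "0 0 0.1 0 0 0"

```text
clock: 6.9
position: [587.7, 7.2, 101.7]
orientation: [3.141, 0.0, 1.602]
force: [-0.2, 0.1, -2.3]
gripper_width: 0.296
gripper_force: 60.2
```

Emit:
step_arm --pt "0 0 0.05 0 0 0" --pt "0 0 0.05 0 0 0" --pt "0 0 0.05 0 0 0" --pt "0 0 0.05 0 0 0" --pt "0 0 0.05 0 0 0" --pt "0 0 0 0 0 0" --pt "0 0 0 0 0 0" --pt "0 0 0 0 0 0"

```text
clock: 7.9
position: [587.2, 7.1, 98.8]
orientation: [-3.142, 0.0, 1.602]
force: [-0.4, 1.1, -3.2]
gripper_width: 0.297
gripper_force: 60.2
```

Emit:
step_arm --pt "0 0 0.05 0 0 0" --pt "0 0 0.05 0 0 0" --pt "0 0 0.05 0 0 0" --pt "0 0 0.05 0 0 0" --pt "0 0 0.05 0 0 0" --pt "0 0 0.05 0 0 0" --pt "0 0 0 0 0 0" --pt "0 0 0 0 0 0"

```text
clock: 8.9
position: [587.3, 7.2, 95.8]
orientation: [-3.142, 0.0, 1.602]
force: [0.2, 0.1, -2.9]
gripper_width: 0.296
gripper_force: 60.2
```

Emit:
step_arm --pt "0 0 0.03 0 0 0" --pt "0 0 0.03 0 0 0" --pt "0 0 0.03 0 0 0" --pt "0 0 0.03 0 0 0" --pt "0 0 0 0 0 0" --pt "0 0 0 0 0 0" --pt "0 0 0 0 0 0" --pt "0 0 0 0 0 0"

```text
clock: 9.9
position: [587.3, 7.1, 94.7]
orientation: [3.142, 0.0, 1.602]
force: [-0.5, -0.4, -0.4]
gripper_width: 0.294
gripper_force: 60.3
```

Emit:
step_arm --pt "0 0 0.03 0 0 0" --pt "0 0 0.02 0 0 0" --pt "0 0 0 0 0 0" --pt "0 0 0 0 0 0" --pt "0 0 0 0 0 0" --pt "0 0 0 0 0 0" --pt "0 0 0 0 0 0" --pt "0 0 0 0 0 0"

```text
clock: 10.9
position: [587.3, 7.1, 94.5]
orientation: [3.141, 0.0, 1.602]
force: [-2.5, -1.8, 4.4]
gripper_width: 0.292
gripper_force: 61.2
```

Emit:
step_arm --pt "0 0 0 0 0 0" --pt "0 0 0 0 0 0" --pt "0 0 0 0 0 0" --pt "0 0 0 0 0 0" --pt "0 0 0 0 0 0" --pt "0 0 0 0 0 0" --pt "0 0 0 0 0 0" --pt "0 0 0 0 0 0" --gripper 0

```text
clock: 11.9
position: [587.3, 7.1, 94.1]
orientation: [3.142, 0.0, 1.602]
force: [-0.2, 1.7, -0.8]
gripper_width: 1.001
gripper_force: 0.0
```

Emit:
step_arm --pt "0 0 -0.3 0 0 0" --pt "0 0 -1 0 0 0" --pt "0 0 -2 0 0 0" --pt "0 0 -3 0 0 0" --pt "-1 0 -3 0 0 0" --pt "-3 0 -2 0 0 0" --pt "-4 0 -1 0 0 0" --pt "-3 0 -0.5 0 0 0" --gripper 0

```text
clock: 12.9
position: [591.2, -104.3, 224.0]
orientation: [3.139, 0.001, 1.602]
force: [0.1, 0.3, -0.2]
gripper_width: 1.002
gripper_force: 0.0
```

```bash
cat >> h.py <<'E'
def cloud(st,dep,n='wrist'):
    c,T=Tcam(n,st);v,u=np.nonzero(dep>0);uv=np.stack([u,v],1).astype(float)
    q=cv2.undistortPoints(uv[:,None],np.array(c['K']),np.array(c['dist'],float))[:,0];D=dep[v,u]
    return (T@np.stack([q[:,0]*D,-q[:,1]*D,-D,D*0+1]))[:3].T,uv
E
python3 - <<'E'
from h import *
st=robot.read_state();p,dep=robot.camera('wrist');cv2.imwrite('pics/w3.png',p)
print(st['clock'],st['position'],st['orientation'],st['force'])
for t in ('knob_grip','vial_mid','bubble','level_mid'):
    try:
      for r in robot.spot_in('wrist',t):
        x,y=map(int,r['xy']);print(t,r,pt('wrist',r['xy'],dep[y,x],st).round(0))
    except Exception as e: print(e)
W,_=cloud(st,dep)
k=(W[:,2]>120)&(W[:,2]<140)&(abs(W[:,0]-587)<40)&(abs(W[:,1])<140)
print('level',k.sum(),cv2.minAreaRect(W[k,:2].astype(np.float32)),np.median(W[k,2]))
k=(W[:,2]>110)&(W[:,2]<130)&(W[:,1]<-170)&(W[:,1]>-260)&(abs(W[:,0]-590)<60)
print('knob',k.sum(),k.any() and (W[k].min(0),W[k].max(0),cv2.minEnclosingCircle(W[k,:2].astype(np.float32))))
E
```

```text
12.9 [ 591.21074773 -104.26787728  224.00843986] [3.13929491e+00 1.12856072e-03 1.60157226e+00] [ 0.06938236  0.33509115 -0.21305987]
knob_grip {'xy': [273.3, 306.8], 'conf': 0.71} [ 591. -197.  119.]
knob_grip {'xy': [258.1, 128.2], 'conf': 0.2} [572. -40.  83.]
vial_mid {'xy': [276.0, 98.5], 'conf': 0.92} [588. -18. 132.]
bubble {'xy': [274.2, 144.5], 'conf': 0.67} [587. -51. 126.]
level_mid {'xy': [272.7, 102.5], 'conf': 0.71} [585. -21. 132.]
level 5724 ((587.8048706054688, -27.2449951171875), (26.173328399658203, 155.07078552246094), 1.7030625343322754) 125.1195230615433
knob 1374 (array([ 570.74622068, -221.79509791,  110.03610745]), array([ 610.10395646, -180.89977869,  121.0391824 ]), ((589.70361328125, -201.1058349609375), 21.115562438964844))
```

View pics/w3.png

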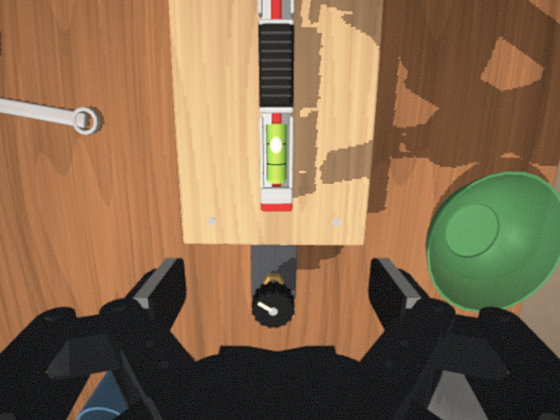

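The picture shows the level lying lengthwise on the board and let go, the knob at (273,307), and the vial from (276,124) to (276,185). The bubble at (276,145) sits towards the level's middle, so it is negative. I'll measure the bubble and refine the knob.

```bash
cat > bub.py <<'E'
from h import *
def bubble(save=None,mid=None):
    """offset (mm, + to level +x i.e. world -y) of bubble from mean of the two lines"""
    st=robot.read_state();p,dep=robot.camera('wrist')
    if save: cv2.imwrite(save,p)
    hsv=cv2.cvtColor(p,cv2.COLOR_BGR2HSV)
    W,uv=cloud(st,dep)
    k=(abs(W[:,2]-122)<16)&(abs(W[:,0]-587.5)<7)&(W[:,1]<-35)&(W[:,1]>-85)
    prof={}
    for (u,v) in uv[k].astype(int): prof.setdefault(v,[]).append((p[v,u].astype(int),u))
    rows=[]
    for v in sorted(prof):
        us=sorted(a[1] for a in prof[v]);c=int(np.median(us))
        b,g,r=p[v,c-2:c+3].astype(float).mean(0);rows.append((v,c,atz('wrist',(c,v),124,st)[1],b,g,r))
    return st,p,dep,rows
E
python3 - <<'E'
from bub import *
st,p,dep,rows=bubble('pics/w4.png')
for r in rows: print(*[round(float(x),1) for x in r])
W,_=cloud(st,dep)
for lo in (108,114,117):
    k=(W[:,2]>lo)&(W[:,2]<124)&(W[:,1]<-170)&(W[:,1]>-260)&(abs(W[:,0]-590)<40)
    print(lo,k.sum(),W[k].mean(0),cv2.minEnclosingCircle(W[k,:2].astype(np.float32)),np.percentile(W[k],[1,99],axis=0).round(1).tolist())
print(p.shape);cv2.imwrite('pics/w4c.png',cv2.resize(p[90:340,220:340],None,fx=3,fy=2.4,interpolation=cv2.INTER_CUBIC))
E
```

```text
126.0 276.0 -35.4 54.2 117.4 163.2
127.0 276.0 -36.1 83.2 206.2 187.0
128.0 276.0 -36.9 97.8 235.2 207.6
129.0 276.0 -37.6 98.4 233.2 208.8
130.0 276.0 -38.4 99.2 233.0 208.8
131.0 276.0 -39.1 98.6 232.2 208.6
132.0 276.0 -39.8 97.6 231.6 207.8
133.0 276.0 -40.6 98.2 232.2 208.4
134.0 276.0 -41.3 98.4 232.2 208.4
135.0 276.0 -42.1 99.0 232.8 209.6
136.0 276.0 -42.8 97.0 231.2 207.6
137.0 276.0 -43.6 97.6 231.8 208.8
138.0 276.0 -44.3 98.8 235.2 209.8
139.0 276.0 -45.0 121.2 242.0 218.6
140.0 276.0 -45.8 179.6 245.2 235.4
141.0 276.0 -46.5 225.2 249.4 249.0
142.0 276.0 -47.3 237.2 251.8 252.8
143.0 276.0 -48.0 241.2 253.4 253.8
144.0 276.0 -48.8 244.2 254.0 254.0
145.0 276.0 -49.5 245.0 254.0 254.0
146.0 276.0 -50.3 246.4 254.0 254.2
147.0 276.0 -51.1 247.0 254.4 254.2
148.0 276.0 -51.8 247.0 254.4 254.2
149.0 275.0 -52.6 247.4 254.6 254.4
150.0 276.0 -53.3 246.6 254.4 254.4
151.0 276.0 -54.1 245.8 254.2 254.2
152.0 275.0 -54.9 243.8 254.0 254.4
153.0 275.0 -55.6 237.4 252.8 253.2
154.0 275.0 -56.4 221.0 250.6 249.2
155.0 275.0 -57.2 169.2 246.8 235.4
156.0 275.0 -57.9 113.8 239.4 215
[... 967 characters left out ...]
8 103.4 237.4 224.2
185.0 275.0 -80.6 102.6 238.6 225.4
186.0 277.0 -81.4 92.2 224.8 214.6
187.0 277.0 -82.2 50.4 113.6 166.6
188.0 279.0 -82.9 38.6 36.6 155.6
190.0 276.0 -84.6 115.6 119.6 129.0
108 1446 [ 590.18078357 -197.95449509  117.66871709] ((590.30322265625, -200.83897399902344), 21.122438430786133) [[571.5, -219.0, 108.8], [609.0, -181.3, 120.3]]
114 1312 [ 590.2324835  -199.10030759  118.35194629] ((590.3695068359375, -200.84732055664062), 21.12088394165039) [[572.0, -219.0, 114.5], [608.8, -181.6, 120.3]]
117 1160 [ 590.10955053 -199.94322448  118.66390306] ((589.5177612304688, -200.5082244873047), 20.928821563720703) [[573.0, -218.7, 117.1], [607.8, -182.5, 120.3]]
(420, 560, 3)
```

The bubble is at about -7.2 mm, midway point between the lines at y = -59, so the knob needs about 153° clockwise. The knob is at (590,-200.5) with its top at 119. I'll pre-turn the wrist back and then descend.

Emit:
step_arm --pt "-4.8 -0.21 0 0 0 0" --pt "-4.8 -0.21 0.5 0 0 0" --pt "0 0 1 0 0 -10.4" --pt "0 0 1 0 0 -10.4" --pt "0 0 1 0 0 -10.4" --pt "0 0 1 0 0 -10.4" --pt "0 0 1 0 0 -10.4" --pt "0 0 1 0 0 -10.4" --gripper 0

```text
clock: 14.2
position: [589.4, -197.4, 156.6]
orientation: [3.141, -0.001, 2.698]
force: [-0.4, -0.4, -0.2]
gripper_width: 0.999
gripper_force: 0.0
```

```bash
python3 - <<'E'
from h import *
s=robot.read_state();print(s['position'],s['orientation'],s['joint_pos'][5],delta([590,-200.5,92]))
E
```

```text
[ 589.37599742 -197.35608384  156.55547256] [ 3.14138980e+00 -8.84030936e-04  2.69820062e+00] -1.5618313334959746 (array([-0.2 , -0.26,  6.46]), None)
```

Emit:
step_arm --pt "-0.2 -0.26 0.8 0 0 0" --pt "0 0 1 0 0 0" --pt "0 0 1.2 0 0 0" --pt "0 0 1.2 0 0 0" --pt "0 0 1 0 0 0" --pt "0 0 0.7 0 0 0" --pt "0 0 0.4 0 0 0" --pt "0 0 0.15 0 0 0" --gripper 0

```text
clock: 15.2
position: [590.1, -202.1, 92.5]
orientation: [-3.141, -0.0, 2.691]
force: [0.1, 0.1, 0.3]
gripper_width: 1.002
gripper_force: 0.0
```

Emit:
step_arm --pt "0 0 0 0 0 0" --pt "0 0 0 0 0 0" --pt "0 0 0 0 0 0" --pt "0 0 0 0 0 0" --pt "0 0 0 0 0 0" --pt "0 0 0 0 0 0" --pt "0 0 0 0 0 0" --pt "0 0 0 0 0 0" --gripper 1

```text
clock: 16.2
position: [590.6, -201.8, 93.3]
orientation: [3.141, 0.001, 2.691]
force: [0.6, 2.7, 5.5]
gripper_width: 0.425
gripper_force: 60.0
```

Emit:
step_arm --pt "0 0 0 0 0 9.5" --pt "0 0 0 0 0 9.5" --pt "0 0 0 0 0 9.5" --pt "0 0 0 0 0 9.5" --pt "0 0 0 0 0 9.5" --pt "0 0 0 0 0 9.5" --pt "0 0 0 0 0 9.5" --pt "0 0 0 0 0 9.5"

```text
clock: 17.2
position: [590.0, -201.5, 93.2]
orientation: [-3.141, -0.001, 1.359]
force: [-0.7, 3.3, 7.4]
gripper_width: 0.425
gripper_force: 60.4
```

Emit:
step_arm --pt "0 0 0 0 0 9.5" --pt "0 0 0 0 0 9.5" --pt "0 0 0 0 0 9.5" --pt "0 0 0 0 0 9.5" --pt "0 0 0 0 0 9.5" --pt "0 0 0 0 0 9.5" --pt "0 0 0 0 0 9.5" --pt "0 0 0 0 0 9.5"

```text
clock: 18.2
position: [590.3, -200.8, 93.2]
orientation: [-3.14, -0.001, 0.032]
force: [0.8, 6.0, 7.2]
gripper_width: 0.423
gripper_force: 60.5
```

Emit:
step_arm --pt "0 0 0 0 0 1" --pt "0 0 0 0 0 0" --pt "0 0 0 0 0 0" --pt "0 0 0 0 0 0" --pt "0 0 0 0 0 0" --pt "0 0 0 0 0 0" --pt "0 0 0 0 0 0" --pt "0 0 0 0 0 0"

```text
clock: 19.2
position: [590.3, -200.7, 93.2]
orientation: [-3.139, -0.001, 0.02]
force: [0.6, 5.1, 8.0]
gripper_width: 0.426
gripper_force: 60.4
```

Emit:
step_arm --pt "0 0 0 0 0 0" --pt "0 0 0 0 0 0" --pt "0 0 0 0 0 0" --pt "0 0 0 0 0 0" --pt "0 0 0 0 0 0" --pt "0 0 0 0 0 0" --pt "0 0 0 0 0 0" --pt "0 0 0 0 0 0" --gripper 0

```text
clock: 20.2
position: [590.1, -202.1, 92.6]
orientation: [3.141, 0.0, 0.02]
force: [0.2, 0.2, -0.3]
gripper_width: 1.002
gripper_force: 0.0
```

Emit:
step_arm --pt "0 0 -0.5 0 0 0" --pt "0 0 -1.5 0 0 0" --pt "0 0 -2.5 0 0 -10" --pt "0 0 -2.5 0 0 -10" --pt "0 0 -2.5 0 0 -10" --pt "0 0 -2.0 0 0 -10" --pt "0 0 -1.0 0 0 -10" --pt "0 0 -0.5 0 0 -10" --gripper 0

```text
clock: 21.2
position: [590.7, -202.3, 225.0]
orientation: [3.139, -0.0, 1.073]
force: [0.6, 0.6, -0.0]
gripper_width: 1.002
gripper_force: 0.0
```

```bash
python3 - <<'E'
from h import *
s=robot.read_state();print(s['position'],s['orientation'],s['joint_pos'][5],delta([591,-104,224],1.6))
E
```

```text
[ 590.6975635  -202.33183332  224.98714744] [ 3.13874312e+00 -4.01023305e-05  1.07338306e+00] 0.05694557464523156 (array([ 8.66, -4.67,  0.09]), np.float64(-30.17292788807265))
```

Emit:
step_arm --pt "1.74 -0.94 0 0 0 0" --pt "1.74 -0.94 0 0 0 0" --pt "1.74 -0.93 0 0 0 0" --pt "1.74 -0.93 0 0 0 0" --pt "1.7 -0.93 0 0 0 -7.5" --pt "0 0 0 0 0 -7.5" --pt "0 0 0 0 0 -7.5" --pt "0 0 0 0 0 -7.7"

```text
clock: 22.2
position: [590.8, -102.4, 222.5]
orientation: [-3.141, -0.0, 1.599]
force: [-0.2, -0.4, -0.5]
gripper_width: 0.999
gripper_force: 0.0
```

```bash
python3 - <<'E'
from bub import *
st,p,dep,rows=bubble('pics/w5.png')
print(st['position'],st['orientation'])
a=np.array(rows)
y=a[:,2];bl=a[:,3];g=a[:,4]
print('vial',y[g>180][[0,-1]]);k=bl>160;print('bubble',y[k][[0,-1]],y[k].mean());d=(g<190)&(y<-40)&(y>-78);print('dark',y[d],g[d])
W,_=cloud(st,dep)
k=(W[:,2]>120)&(W[:,2]<140)&(abs(W[:,0]-587)<40)&(abs(W[:,1])<140)
print('level',cv2.minAreaRect(W[k,:2].astype(np.float32)))
cv2.imwrite('pics/w5c.png',cv2.resize(p[90:340,200:350],None,fx=2.4,fy=2.4,interpolation=cv2.INTER_CUBIC))
E
```

```text
[ 590.83942647 -102.39815728  222.45723288] [-3.14115678e+00 -7.37284403e-05  1.59919461e+00]
vial [-35.6247695  -80.81983774]
bubble [-52.78692279 -63.5073895 ] -58.130221039837885
dark [-49.76333884 -50.51764333 -65.83362433 -66.61138391] [187.  139.6 141.8 132.2]
level ((587.7000732421875, -26.001922607421875), (26.190839767456055, 155.7057342529297), 1.740468978881836)
```

View pics/w5c.png

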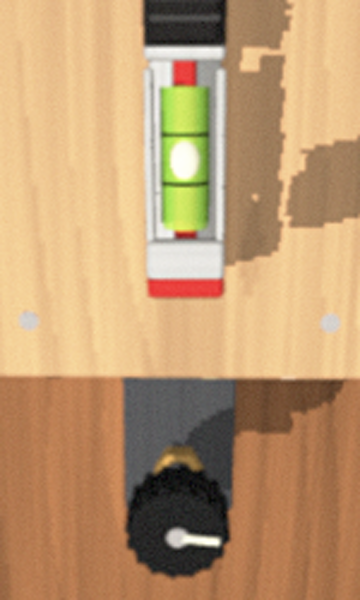

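The crop shows the bubble (185,160) centred between the lines (y 134 and 184), offset about 0. Next I'll shut the fingers and go above the cushion at (587,6), whose top is at about 132.

Emit:
step_arm --pt "1.5 -0.1 0 0 0 0" --pt "2 0 0 0 0 0" --pt "2.5 0 0.5 0 0 0" --pt "2.5 0 1 0 0 0" --pt "1.5 0 1.5 0 0 0" --pt "0.85 0 1.5 0 0 0" --pt "0 0 1.5 0 0 0" --pt "0 0 1.0 0 0 0" --gripper 1

```text
clock: 23.25
position: [586.9, 4.3, 151.2]
orientation: [-3.14, 0.0, 1.594]
force: [-1.0, -0.3, 0.4]
gripper_width: -0.001
gripper_force: 0.0
```

Emit:
step_arm --pt "0 0 0.2 0 0 0" --pt "0 0 0.2 0 0 0" --pt "0 0 0.1 0 0 0" --pt "0 0 0.1 0 0 0" --pt "0 0 0 0 0 0" --pt "0 0 0 0 0 0" --pt "0 0 0 0 0 0" --pt "0 0 0 0 0 0"

```text
clock: 24.25
position: [587.3, 4.8, 146.6]
orientation: [3.142, 0.0, 1.595]
force: [-0.1, -0.5, 0.1]
gripper_width: 0.001
gripper_force: 0.0
```

Emit:
step_arm --pt "0.05 0 0.25 0 0 0" --pt "0.05 0 0.25 0 0 0" --pt "0 0 0.2 0 0 0" --pt "0 0 0.2 0 0 0" --pt "0 0 0.15 0 0 0" --pt "0 0 0.1 0 0 0" --pt "0 0 0 0 0 0" --pt "0 0 0 0 0 0"

```text
clock: 25.25
position: [587.4, 5.7, 135.2]
orientation: [3.141, 0.0, 1.595]
force: [0.4, 0.2, -0.5]
gripper_width: 0.004
gripper_force: 0.0
```

Emit:
step_arm --pt "0 0 0.05 0 0 0" --pt "0 0 0.05 0 0 0" --pt "0 0 0.05 0 0 0" --pt "0 0 0.05 0 0 0" --pt "0 0 0.05 0 0 0" --pt "0 0 0 0 0 0" --pt "0 0 0 0 0 0" --pt "0 0 0 0 0 0"

```text
clock: 26.25
position: [587.3, 5.8, 132.6]
orientation: [-3.142, 0.0, 1.595]
force: [0.5, 0.4, 0.1]
gripper_width: 0.002
gripper_force: 0.0
```

Emit:
step_arm --pt "0 0 0.04 0 0 0" --pt "0 0 0.04 0 0 0" --pt "0 0 0.04 0 0 0" --pt "0 0 0.04 0 0 0" --pt "0 0 0.04 0 0 0" --pt "0 0 0 0 0 0" --pt "0 0 0 0 0 0" --pt "0 0 0 0 0 0"

```text
clock: 27.25
position: [587.4, 5.8, 130.7]
orientation: [3.141, 0.0, 1.595]
force: [-2.0, -0.2, 4.6]
gripper_width: 0.002
gripper_force: 2.3
```

Emit:
step_arm --pt "0 0 0.04 0 0 0" --pt "0 0 0.04 0 0 0" --pt "0 0 0.04 0 0 0" --pt "0 0 0.04 0 0 0" --pt "0 0 0.02 0 0 0" --pt "0 0 0 0 0 0" --pt "0 0 0 0 0 0" --pt "0 0 0 0 0 0"

```text
clock: 28.25
position: [587.4, 5.8, 129.4]
orientation: [3.141, 0.0, 1.595]
force: [-2.1, 0.3, 9.4]
gripper_width: -0.004
gripper_force: 4.5
```

```bash
python3 - <<'E'
from h import *
s=robot.read_state();print(s['force'])
p,d=robot.camera('top');cv2.imwrite('pics/t2.png',p)
w,dw=robot.camera('wrist')
s=robot.read_state();print(s['force'],s['clock'])
a=cv2.resize(p[120:210,230:400],None,fx=4.5,fy=4.5,interpolation=cv2.INTER_CUBIC);cv2.imwrite('pics/t2c.png',a)
p,d=robot.camera('scene')
b=cv2.resize(p[215:315,140:350],None,fx=3.6,fy=3.6,interpolation=cv2.INTER_CUBIC)
cv2.imwrite('pics/s2c.png',b)
E
```

```text
[-2.12185331  0.29875895  9.40822496]
[-1.97397297  0.23276689  9.34138739] 28.35
```

View pics/t2c.png

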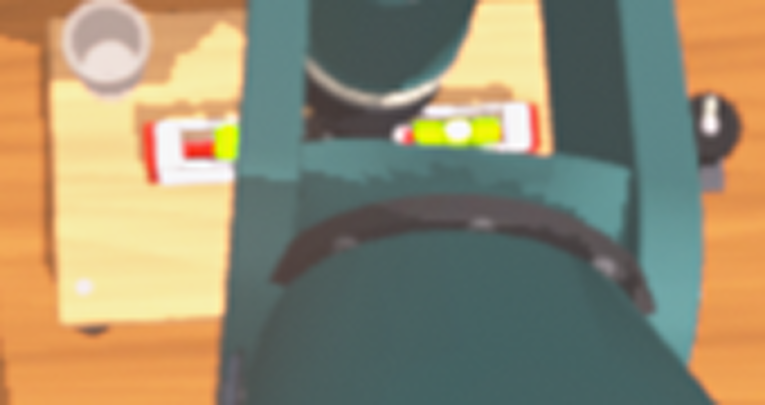

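The crop shows the vial from x 413 to 500 (midpoint 457) and the bubble at (458,130). It is still centred under a 9.4 N press, so I'm handing in.

```bash
python3 -c "
from station import robot
print(robot.job_done())"
```

```text
the job is handed in; nothing more can be done
None
```

The level lies flat on the middle of the board, the screw foot is turned so the bubble rests centred, the fingertips press the cushion with about 9.4 N, and the job is handed in (no verdict was returned).

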